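# Touch off the fingertips on two setters

### The job

Check the zero of the robot's fingertips on the touch-off setters standing at the right of the bench: with the fingertips press lightly down on the setter with the slim round pin, let it spring back up, then do the same on the setter with the broad round disc, and withdraw clear of everything. Each plunger should sink a few millimetres but must not be driven down to its stop, and the setters stay standing where they are, not gripped or lifted. Leave the setter with the square plate untouched and do not disturb the mould insert, the jar and the bottle beyond.

Things in the scene. Friction and masses are not known exactly. Their poses are not given: they have to be found in the camera images.
- pin_setter: a loose touch-off setter (0.7 kg, standing free on the bench): round pale aluminium housing with a black foot, 56 mm across at the base, 47 mm above, 50 mm high, two dark rings round it, topped by a slim upright steel pin of 16 mm diameter with a slightly domed tip, 88 mm above the bench when up. Origin: centre of the underside; z is up along the axis; yaw is meaningless.
- pin_top (a point): centre of the tip of the slim pin (moves down with it); 88 mm above the bench when the pin is up
- pin_plunger (a joint): the slim pin, the plunger of the pin setter: 0 = fully up, grows in metres as it is pressed straight down; it meets its stop at 0.015. Light spring: about 1 N starts it, 0.5 N more per mm, 3.5 N at 5 mm, 8.5 N at the stop; it springs back up when released
- disc_setter: a loose touch-off setter (0.7 kg, standing free on the bench): round pale aluminium housing with a black foot, 56 mm across at the base, 47 mm above, 50 mm high, two dark rings round it, topped by a broad flat round steel disc of 42 mm diameter and 6 mm thickness on a thin stem, its face 76 mm above the bench when up. Origin: centre of the underside; z is up along the axis; yaw is meaningless.
- disc_top (a point): centre of the upper face of the round disc (moves down with it); 76 mm above the bench when the disc is up
- disc_plunger (a joint): the round disc, the plunger of the disc setter: 0 = fully up, grows in metres as it is pressed straight down; it meets its stop at 0.015. Light spring: about 1 N starts it, 0.5 N more per mm, 3.5 N at 5 mm, 8.5 N at the stop; it springs back up when released
- square_setter: to be left untouched: a loose touch-off setter (0.7 kg, standing free on the bench): round pale aluminium housing with a black foot, 56 mm across at the base, 47 mm above, 50 mm high, two dark rings round it, topped by a flat square steel plate, 32 x 32 mm and 6 mm thick, on a thin stem, its face 76 mm above the bench. Setters stand in any order, axes 100 mm or more apart. Origin: centre of the underside; z is up along the axis; yaw is meaningless.
- square_plunger (a joint): the square plate, the plunger of the square setter: 0 = fully up, grows in metres as it is pressed straight down; it meets its stop at 0.015. Light spring: about 1 N starts it, 0.5 N more per mm, 3.5 N at 5 mm, 8.5 N at the stop; it springs back up when released
- loose_insert: bystander: ground grey steel mould insert with toothed top, 44 x 30 x 47 mm, standing loose beyond the setters. Origin: centre of the underside
- paste_jar: bystander: small white jar with steel lid, 47 mm diameter, 37 mm high, loose beyond the setters. Origin: centre of the underside
- glue_bottle: bystander: small white bottle with blue collar and pointed tip, 27 mm diameter, 74 mm high, easily toppled, loose beyond the setters. Origin: centre of the underside

How it is judged:
On the way, in this order (a step that is already met when the one before it is completed fails the run):
1. the slim pin is pressed by the fingertips, at least 2 mm down (value of joint pin_plunger above 0.002 m and contact force between the fingers and pin_setter above 0.3 N), for 0.2 s.
2. the fingers have left the pin setter and the pin is back up (value of joint pin_plunger below 0.0015 m and contact force between the fingers and pin_setter below 0.1 N), for 0.1 s.
3. the round disc is pressed by the fingertips, at least 2 mm down (value of joint disc_plunger above 0.002 m and contact force between the fingers and disc_setter above 0.3 N), for 0.2 s.
At the end, for the whole second after the job is handed in: all three plungers are back up (within 1.5 mm), the setters stand upright and at rest within 15 mm of where they began, and the insert, jar and bottle stand within 10 mm of where they began (value of joint each of pin_plunger, disc_plunger, square_plunger below 0.0015 m and distance of each of pin_setter, disc_setter, square_setter from where it was at the start of the episode below 0.015 m and angle between each of pin_setter, disc_setter, square_setter, loose_insert, paste_jar, glue_bottle's own z axis and vertical below 0.1 rad and linear speed of each of pin_setter, disc_setter, square_setter below 0.02 m/s and distance of each of loose_insert, paste_jar, glue_bottle from where it was at the start of the episode below 0.01 m); the robot touches nothing.
It fails at once if the pin or the disc is driven down to its stop (more than 13.5 mm) (value of joint any of pin_plunger, disc_plunger above 0.0135 m).
It fails at once if the pin setter or the disc setter is touched with more than 20 N (contact force between any of the fingers, the arm and pin_setter above 20 N or contact force between any of the fingers, the arm and disc_setter above 20 N).
It fails at once if the square setter is touched (contact force between any of the fingers, the arm and square_setter above 0.3 N).
It fails at once if a setter is lifted more than 6 mm off the bench, shifted by more than 15 mm or tipped (height (world z) of any of pin_setter, disc_setter, square_setter above 0.006 m or distance of any of pin_setter, disc_setter, square_setter from where it was at the start of the episode above 0.015 m or angle between any of pin_setter, disc_setter, square_setter's own z axis and vertical above 0.25 rad).
It fails at once if the insert, the jar or the bottle is moved by more than 10 mm or tipped (distance of any of loose_insert, paste_jar, glue_bottle from where it was at the start of the episode above 0.01 m or angle between any of loose_insert, paste_jar, glue_bottle's own z axis and vertical above 0.25 rad).
It also fails if it takes over 40 s, if anything falls off the work surface, if the arm or the gripper's body presses on something with over 40 N, if the wrist force passes 120 N, or if a joint passes its speed limit or range.

### The arm

A 7-joint arm with a two-finger parallel gripper is mounted at the origin on a cart in front of the work surface, level with it; the furniture and walls round the work are solid. World frame = base frame: x ahead of the robot, y to its left, z up, the work surface at z = 0. Lengths are in m, angles in rad, forces in N, time in s.
With the tool pointing down it reaches from about 0.4 to 0.85 m from the base axis. Payload 10.4 kg.
Tool frame: the origin (TCP) lies at the very end of the fingers, on their centre line; the grasp point (between the pads) lies 19 mm behind it (r.pinch_z is the distance from the TCP to the grasp point, in m); z points along the fingers, y is the line along which they close (so a half turn about z gives the same grasp; the last joint's range is limited). The gripper opens to 87 mm and grips with 3 to 60 N. Pads are 19 mm wide; open, the fingers measure 117 mm over their backs; the gripper's body (75 mm by 190 mm) begins 51 mm behind the grasp point.
Start: joints at [1.078, 0.332, -0.065, 1.46, 0.022, 1.35, -0.088], TCP at [0.283, -0.557, 0.223] pointing down, gripper open.
Joint ranges: [-2.6, 2.6], [-0.5, 2.12], [-1.47, 1.34], [0.16, 2.42], [-1.27, 4.41], [0.06, 2.06], [-2.6, 2.6]. Speed limits (rad/s): [2.22, 2.22, 2.79, 2.79, 3.14, 3.14, 3.14].

### API

Orientations are given as a unit quaternion [x, y, z, w].
In Python, from bench import sensors, vision, r gives the robot as it stands.
- The arm moves only by the shell command python3 -m crank 'ROWS' [OPENING] [FORCE]. ROWS is JSON, a list of rows, each a list of 2 entries, a list of its own where there are three numbers: the shift along the tool's x, y, z normalised to -1 to 1, where 1 is 3 cm, then the turn about the tool's z normalised to -1 to 1, where 1 is 8 degrees. A call has 1 to 12 rows; each row shifts and turns the commanded pose from where the row before left it, along the tool's axes as they then stand; what a row does not reach is not made up. A row lasts 1/8 s, in which the tool goes at most 62.5 mm and 10.7 degrees, less where a joint would pass 70% of its speed; a pose out of reach is approached as far as the arm can. A call with a number of a shift or a turn outside -1 to 1 is refused whole. A call with a gripper value outside its range is refused whole. OPENING is the opening, from 0 (shut) to 1 (fully open), set as the call begins (- or left out, the last holds). The fingers move at their own pace and stop on an object; FORCE is the grip in N (left out, the last holds). Time passes only in rows, so rows that do not move let the fingers close. It gives the time, the measured TCP pose, the force, the opening and the grip force at its end, in the units of the state.
- sensors.read_state(): the state, without advancing time (a new reading comes with each control period).
- vision.camera(name): name is "scene" or "top" or "wrist"; returns the picture (480x640x3 uint8, red, green, blue); there is no depth.
- vision.camera_model(name): a dict with "vertical_fov" (degrees; the focal length in pixels is half the picture's height over the tangent of half this angle, whatever the lens; pixels are square), "cx", "cy" (the principal point, pixels), "camera_from_world" (4x4, takes a point from world to camera coordinates); the wrist camera has in their place "hand_eye" (4x4, takes a point from camera to tool coordinates, whose origin is the TCP and whose axes are the flange's). Camera axes: x right, y down, z forward; pixel columns grow to the right and rows downward; lengths in m; the calibration is good to about 2 mm. The wrist camera is an equidistant fisheye: a pixel r from the principal point sees the ray r / f radians off the axis. A picture is of the moment at which its call begins: read the wrist's pose just before it. camera_model takes no time and is no camera call.
- r.close_job(): hands the job in; it is judged then, once.
The state is a dict: "time": time; "joint_positions": joint angles; "joint_vel": joint speeds; "joint_torque": joint torques, N m; "ee_pos": TCP position; "eef_rot": TCP orientation; "ft_force": force on the tool from outside, world axes, zero at the start; "torque": the same for the moment, N m; "width": finger opening in m; "grip_force": force on a finger pad.
Only numpy, scipy, OpenCV 4.12 (cv2) and the standard library are available. Lean on these libraries where they do the work, as an engineer would, in place of code of your own. Each camera call takes 0.05 s, during which the arm holds its last target. There are 200 camera calls.

## Working session

There is one attempt and no reset: what is moved stays moved. The work goes in short steps, Python scripts to look and compute and a shell command to move; the robot and the scene stay as the last step left them, time stands still between calls to the robot, and variables do not carry over. Pictures are saved under pics/ and viewed, at most 10 in all, crops included, and the job is handed in when it is done.

```bash
mkdir -p pics; cat > h.py <<'E'
import numpy as np, cv2
from bench import sensors, vision, r
def save(n,f):
    im=vision.camera(n); cv2.imwrite(f,im[:,:,::-1]); return im
def ray(n,u,v):
    m=vision.camera_model(n); f=240/np.tan(np.radians(m["vertical_fov"]/2))
    T=np.linalg.inv(np.array(m["camera_from_world"]))
    return T[:3,3], T[:3,:3]@np.array([(u-m["cx"])/f,(v-m["cy"])/f,1])
def at(n,u,v,z):
    o,d=ray(n,u,v); return o+d*(z-o[2])/d[2]
E
python3 - <<'E'
from h import *
save("top","pics/top.png");save("scene","pics/scene.png")
s=sensors.read_state();print(s)
for n in("top","scene"):print(n,ray(n,320,240))
E
```

```text
{'time': 0.1, 'joint_positions': array([ 1.07837842,  0.33281056, -0.06467743,  1.46084133,  0.02161029,
        1.34991398, -0.08850255]), 'joint_vel': array([-0.0004472 , -0.00052017, -0.00198175, -0.00279102, -0.00020898,
        0.00061651, -0.00040214]), 'joint_torque': array([ 1.35799743e-03, -6.24545932e+01,  2.47389043e-02, -3.90719926e+01,
       -6.13380969e-02,  3.66320671e-02,  1.02865556e-04]), 'ee_pos': array([ 0.28277804, -0.55698397,  0.22183992]), 'eef_rot': array([ 9.72535658e-01,  2.32753057e-01, -1.84972314e-04, -6.11465714e-04]), 'ft_force': array([0.35885533, 0.19205394, 0.08561488]), 'torque': array([0.04613566, 0.00935877, 0.03183264]), 'grip_force': 0.0, 'width': 0.08704097258973068}
top (array([ 0.53600138, -0.22898857,  0.94940124]), array([ 0.09504617, -0.02125626, -0.99527417]))
scene (array([-0.01887565,  0.09549964,  0.62583736]), array([ 0.6790073 , -0.37121919, -0.63358734]))
```

View pics/top.png

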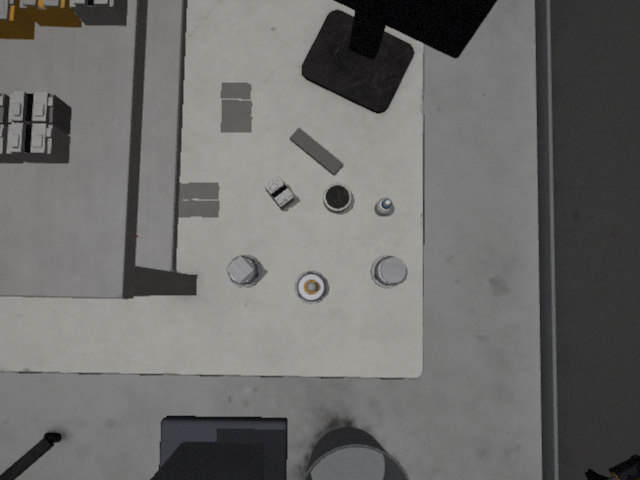

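View pics/scene.png

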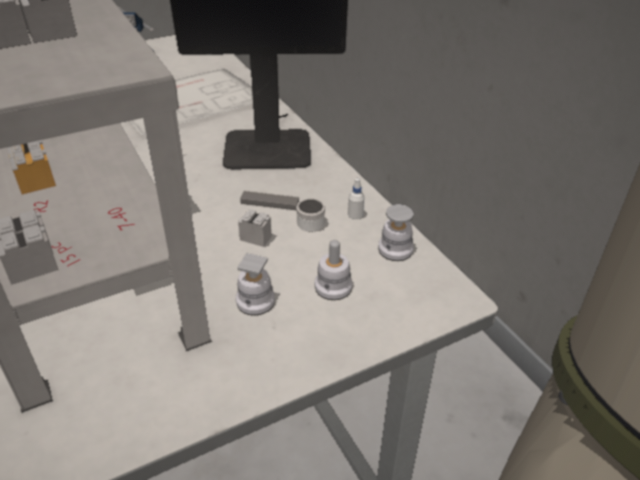

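The top view shows the square setter at about (242,269), the pin setter at (311,287) and the disc setter at (391,270), with the insert, jar and bottle above them. In the scene view the pin tip is at about (335,243) and the disc at (399,213). A shelf post stands left of the square setter.

```bash
python3 - <<'E'
from h import *
a=cv2.imread("pics/top.png")[240:310,215:425];b=cv2.imread("pics/scene.png")[190:310,225:425]
c=np.vstack([cv2.resize(a,(630,210),interpolation=cv2.INTER_CUBIC),cv2.resize(b,(630,378),interpolation=cv2.INTER_CUBIC)])
cv2.imwrite("pics/crop.png",c)
for k,t,s,z in(("pin",(312,287),(335,243),.088),("disc",(392,270),(399,213),.076),("sq",(242,268),(253,265),.076)):
    print(k,at("top",*t,z),at("scene",*s,z))
for k,p in dict(insert=(280,193),jar=(338,198),bottle=(384,207),postcorner=(196,275)).items(): print(k,at("top",*p,.04))
E
```

```text
pin [ 0.54462528 -0.23637491  0.088     ] [ 0.54218937 -0.23503379  0.088     ]
disc [ 0.5741154  -0.36270887  0.076     ] [ 0.57252286 -0.36344984  0.076     ]
sq [ 0.57242151 -0.1255353   0.076     ] [ 0.56479236 -0.12086505  0.076     ]
insert [ 0.69993089 -0.18034171  0.04      ]
jar [ 0.6937686  -0.27703594  0.04      ]
bottle [ 0.68038818 -0.35400879  0.04      ]
postcorner [ 0.56093077 -0.04657118  0.04      ]
```

View pics/crop.png

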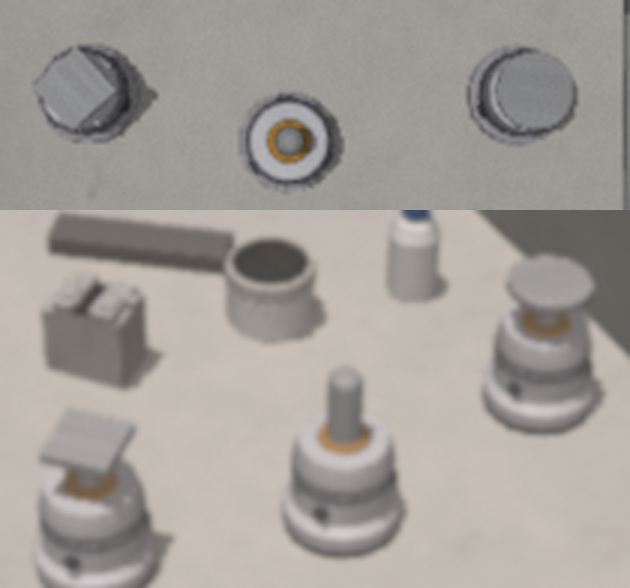

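```bash
python3 -m crank '[[[1,-0.45,0],0],[[1,-0.45,0],0],[[1,-0.45,0],0],[[1,-0.45,0],0],[[1,-0.45,0],0],[[1,-0.45,0],0],[[1,-0.45,0],0],[[1,-0.45,0],0],[[1,-0.45,0],0],[[1,-0.45,0],0],[[0.5,-0.25,0],0],[[0,0,0],0]]' 0 5
cat >> h.py <<'E'
from scipy.spatial.transform import Rotation as R
def go(p):
    s=sensors.read_state(); d=R.from_quat(s["eef_rot"]).inv().apply(np.array(p)-s["ee_pos"])
    print("t",s["time"],"tcp",s["ee_pos"].round(4),"F",s["ft_force"].round(2),"w",round(s["width"],4),"rows xyz",(d/.03).round(3))
E
python3 -c "
from h import *
print(at('top',311.3,286.7,.088),at('scene',334.5,242,.088),at('top',393.3,270,.076),at('scene',399.6,213.5,.076))
go((.544,-.2355,.12))"
```

```text
time: 1.6
ee_pos: [0.4996, -0.287, 0.2223]
eef_rot: [0.972, 0.234, -0.0, -0.0]
ft_force: [-0.3, -0.8, 0.6]
width: 0.0006
grip_force: 0.0
[ 0.54506862 -0.23527747  0.088     ] [ 0.54441302 -0.23547987  0.088     ] [ 0.57415764 -0.36477568  0.076     ] [ 0.57105144 -0.36355132  0.076     ]
t 1.6 tcp [ 0.4996 -0.287   0.2223] F [-0.32 -0.79  0.58] w 0.0006 rows xyz [ 2.1   -0.855  3.411]
```

```bash
python3 -m crank '[[[0.7,-0.3,0.3],0],[[0.7,-0.28,0.5],0],[[0.7,-0.28,0.8],0],[[0,0,0.9],0],[[0,0,0.5],0],[[0,0,0],0],[[0,0,0],0]]'
python3 - <<'E'
from h import *
go((.5447,-.2354,.088))
save("top","pics/t2.png");save("scene","pics/s2.png");im=save("wrist","pics/w2.png")
a=cv2.imread("pics/s2.png")[170:310,255:415];w=cv2.imread("pics/w2.png")
cv2.imwrite("pics/c2.png",np.hstack([cv2.resize(a,(400,350),interpolation=cv2.INTER_CUBIC),cv2.resize(w,(400,350))]))
m=vision.camera_model("scene");f=240/np.tan(np.radians(m["vertical_fov"]/2))
q=np.array(m["camera_from_world"])@np.r_[sensors.read_state()["ee_pos"],1];print("tcp in scene",m["cx"]+f*q[0]/q[2],m["cy"]+f*q[1]/q[2])
E
```

```text
time: 2.48
ee_pos: [0.544, -0.2371, 0.1337]
eef_rot: [0.973, 0.232, 0.001, 0.001]
ft_force: [0.3, 0.0, 0.2]
width: 0.0006
grip_force: 0.0
t 2.475 tcp [ 0.544  -0.2371  0.1337] F [0.28 0.04 0.22] w 0.0006 rows xyz [ 0.043 -0.041  1.523]
tcp in scene 336.1838752845355 215.6631998686626
```

View pics/c2.png

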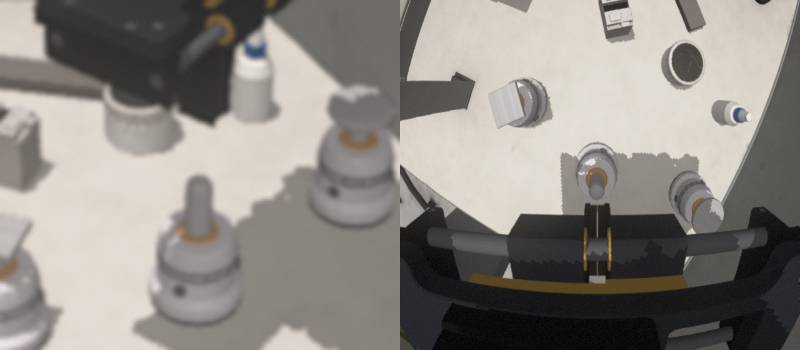

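The scene crop shows the closed fingertips above the pin tip, at about (340,219) in the full picture. The wrist crop shows the finger seam lined up with the pin. I'll go down in stages.

```bash
python3 -m crank '[[[0.04,-0.04,0.5],0],[[0,0,0.5],0],[[0,0,0.25],0],[[0,0,0],0],[[0,0,0],0]]'; python3 -c "
from h import *
go((.5447,-.2354,.083))"
```

```text
time: 3.25
ee_pos: [0.5446, -0.2346, 0.0954]
eef_rot: [0.973, 0.233, 0.0, 0.0]
ft_force: [0.0, 0.6, 0.5]
width: 0.0007
grip_force: 0.0
t 3.25 tcp [ 0.5446 -0.2346  0.0954] F [0.02 0.65 0.51] w 0.0007 rows xyz [-0.009  0.025  0.412]
```

```bash
python3 -m crank '[[[0,0,0.14],0],[[0,0,0.14],0],[[0,0,0.14],0],[[0,0,0],0],[[0,0,0],0],[[0,0,0],0]]'; python3 -c "
from h import *
for i in range(3):
  go((.5447,-.2354,.083)); vision.camera('top')"
```

```text
time: 4.0
ee_pos: [0.5445, -0.2346, 0.0827]
eef_rot: [0.973, 0.233, 0.0, 0.0]
ft_force: [0.6, -0.1, 3.6]
width: 0.0002
grip_force: 1.7
t 4.0 tcp [ 0.5445 -0.2346  0.0827] F [ 0.64 -0.14  3.64] w 0.0002 rows xyz [-0.006  0.026 -0.009]
t 4.05 tcp [ 0.5446 -0.2346  0.0827] F [ 0.17 -0.51  2.51] w 0.001 rows xyz [-0.008  0.026 -0.01 ]
t 4.1 tcp [ 0.5446 -0.2346  0.0827] F [ 0.43 -0.07  3.61] w 0.0009 rows xyz [-0.008  0.026 -0.01 ]
```

The force reads about 3.3 N, so the pin is about 5 mm down and has been held there. Next I lift, let it spring back, and cross to the disc.

```bash
python3 -m crank '[[[0,0,-0.3],0],[[0,0,-0.6],0],[[0,0,-0.7],0],[[0,0,0],0],[[-0.25,0.85,0],0],[[-0.22,0.85,0],0],[[-0.22,0.86,0],0],[[-0.22,0.86,0],0],[[-0.2,0.86,0],0],[[0,0,0],0],[[0,0,0],0]]'; python3 - <<'E'
from h import *
go((.573,-.3642,.086))
save("scene","pics/s3.png");save("top","pics/t3.png")
a=cv2.imread("pics/s3.png")[150:310,225:425]
b=cv2.imread("pics/t3.png")[150:350,200:450]
cv2.imwrite("pics/c3.png",np.hstack([cv2.resize(a,(400,320),interpolation=cv2.INTER_CUBIC),cv2.resize(b,(400,320))]))
E
```

```text
time: 5.52
ee_pos: [0.5727, -0.3629, 0.13]
eef_rot: [0.972, 0.233, -0.0, -0.001]
ft_force: [0.0, 1.0, -0.3]
width: 0.0005
grip_force: 0.0
t 5.525 tcp [ 0.5727 -0.3629  0.13  ] F [ 0.    0.96 -0.34] w 0.0005 rows xyz [-0.01   0.044  1.467]
```

View pics/c3.png

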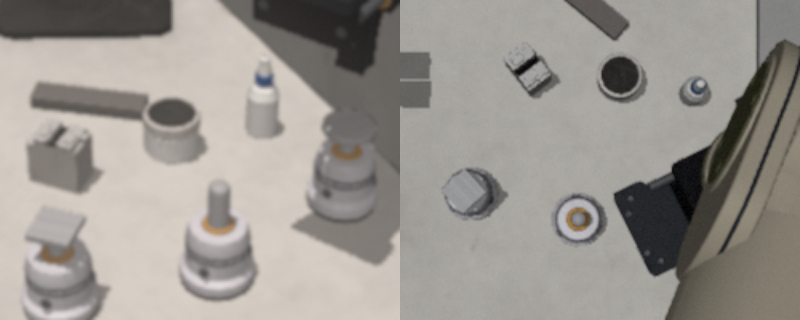

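The pin is back up and nothing has moved. The fingertips are above the disc, which is at crop (350,128).

```bash
python3 -m crank '[[[0,0.04,0.5],0],[[0,0,0.5],0],[[0,0,0.4],0],[[0,0,0.15],0],[[0,0,0],0],[[0,0,0],0]]'; python3 -c "
from h import *
go((.573,-.3642,.071))"
```

```text
time: 6.38
ee_pos: [0.5737, -0.3653, 0.0846]
eef_rot: [0.973, 0.233, 0.0, 0.0]
ft_force: [-0.5, 0.6, -0.4]
width: 0.0007
grip_force: 0.0
t 6.375 tcp [ 0.5737 -0.3653  0.0846] F [-0.47  0.64 -0.42] w 0.0007 rows xyz [-0.004 -0.044  0.452]
```

```bash
python3 -m crank '[[[0,0,0.15],0],[[0,0,0.15],0],[[0,0,0.15],0],[[0,0,0],0],[[0,0,0],0],[[0,0,0],0]]'; python3 -c "
from h import *
for i in range(3):
  go((.573,-.3642,.071)); vision.camera('top')"
```

```text
time: 7.12
ee_pos: [0.5735, -0.3652, 0.0708]
eef_rot: [0.973, 0.233, 0.0, 0.0]
ft_force: [-0.4, 0.1, 3.6]
width: 0.0004
grip_force: 1.8
t 7.125 tcp [ 0.5735 -0.3652  0.0708] F [-0.44  0.07  3.56] w 0.0004 rows xyz [ 0.001 -0.038 -0.006]
t 7.175 tcp [ 0.5735 -0.3652  0.0708] F [-0.04 -0.3   3.37] w 0.0008 rows xyz [ 0.001 -0.038 -0.008]
t 7.225 tcp [ 0.5735 -0.3652  0.0707] F [ 0.33 -1.22  2.78] w 0.0004 rows xyz [ 0.001 -0.038 -0.009]
```

The disc is about 5 mm down at roughly 3.3 N. Withdrawing straight up.

```bash
python3 -m crank '[[[0,0,-0.3],0],[[0,0,-0.6],0],[[0,0,-0.9],0],[[0,0,-1],0],[[0,0,-1],0],[[-0.5,0,-1],0],[[-1,0,-0.5],0],[[-1,0,0],0],[[-1,0,0],0],[[-1,0,0],0],[[0,0,0],0],[[0,0,0],0]]'; python3 - <<'E'
from h import *
save("scene","pics/s4.png");save("top","pics/t4.png")
a=cv2.imread("pics/s4.png")[150:310,225:425]
b=cv2.imread("pics/t4.png")[150:350,200:450]
cv2.imwrite("pics/c4.png",np.hstack([cv2.resize(a,(400,320),interpolation=cv2.INTER_CUBIC),cv2.resize(b,(400,320))]))
E
```

```text
time: 8.78
ee_pos: [0.4536, -0.4257, 0.2302]
eef_rot: [0.972, 0.233, 0.0, 0.0]
ft_force: [0.2, 0.4, -0.7]
width: 0.0007
grip_force: 0.0
```

View pics/c4.png

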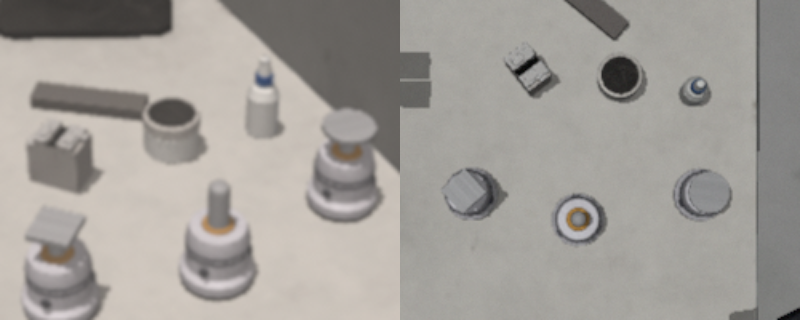

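All setters are upright with plungers up (pin at crop (218,190), disc at (350,127)), the bystanders are in place and the arm is clear.

```bash
python3 -c "
from bench import r
print(r.close_job())"
```

```text
the job is handed in; nothing more can be done
None
```

I pressed the slim pin and then the round disc about 5 mm each (roughly 3.3 N) and let each spring back; the last pictures show nothing else moved and the arm clear, and the job is handed in, though no verdict was returned.

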